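# Offer a loose hinge leaf to a drop-front box

### The arm

A 6-joint arm with a two-finger parallel gripper is mounted at the origin on a cart in front of the work surface, level with it; the furniture and walls round the work are solid. World frame = base frame: x ahead of the robot, y to its left, z up, the work surface at z = 0. Lengths are in m, angles in degrees, forces in N, time in s.
With the tool pointing down it reaches from about 0.3 to 0.875 m from the base axis. Payload 6.4 kg.
Tool frame: the origin (TCP) lies on the centre line of the jaws, within the pads' length; the fingertips stand 22 mm ahead of it and the grasp point (between the pads) lies 3 mm ahead of it (env.tcp_to_tips is the distance from the TCP to the fingertips, in m); z points along the fingers, y is the line along which they close (so a half turn about z gives the same grasp; the last joint's range is limited). The gripper opens to 85 mm and grips with 20 to 120 N. Pads are 22 mm wide; open, the fingers measure 114 mm over their backs; the gripper's body (76 mm by 85 mm) begins 54 mm behind the grasp point. The pads swing forward as they close: fully open they stand 13 mm farther back than shut.
Start: joints at [-77.882, 10.359, 92.074, -0, 77.567, -11.82], TCP at [0.233, -0.526, 0.253] pointing down, gripper open.
Joint ranges: [-171.53, 171.53], [-51.25, 118.39], [17.06, 147.69], [-65.23, 245.23], [0, 150.52], [-178.68, 178.68]. Speed limits (degrees/s): [147.25, 147.25, 172.46, 180, 180, 180].

### API

Orientations are given as a 3x3 rotation matrix whose columns are the frame's x, y, z axes.
In Python, from rig import readout, viewer, ticket, env gives the robot as it stands. The module is installed in compiled form; this text tells all that it offers.
- The arm moves only by the tool jog_arm, never from a script. Its argument "series" is a list of rows, each a list of 3 entries, a list of its own where there are three numbers: the shift along the tool's x, y, z each as a share of 12 cm, from -1 to 1, then the turn, a rotation vector about the tool's x, y, z each as a share of 30 degrees, from -1 to 1, then the closure in counts, from 0 (fully open) to 255 (shut). In form: [[[tx, ty, tz], [rx, ry, rz], fingers], ...]. A call has 1 to 8 rows; each row is the pose to reach, as a shift and turn from the pose commanded when the call began, along the tool's axes at that moment; what a row does not reach only later rows make up. A row lasts 1/12 s, in which the tool goes at most 41.7 mm and 7.16 degrees, less where a joint would pass 70% of its speed; a pose out of reach is approached as far as the arm can. A call with a number of a shift or a turn outside -1 to 1 is refused whole. A call with a gripper value outside its range is refused whole. The fingers move at their own pace and stop on an object; the grip force is fixed at half the most. Time passes only in rows, so rows that repeat a pose let the fingers close. It gives the time, the measured TCP pose, the force, the opening and the grip force at its end, in the units of the state.
- readout.read_state(): the state, without advancing time (a new reading comes with each control period).
- viewer.camera(name): name is "side" or "top"; returns the picture (384x512x3 uint8, red, green, blue); there is no depth.
- viewer.calibration(name): a dict with "fx", "fy", "cx", "cy" (pixels), "R" (3x3) and "t" (3): a world point X has camera coordinates R X + t. Camera axes: x right, y down, z forward; pixel columns grow to the right and rows downward; lengths in m; the calibration is good to about 2 mm. A picture is of the moment at which its call begins. calibration takes no time and is no camera call.
- ticket.finish_job(): hands the job in; it is judged then, once.
The state is a dict: "t": time; "joint_pos": joint angles; "joint_vel": joint speeds; "joint_torque": joint torques, N m; "tcp_pos": TCP position; "eef_rot": TCP orientation; "force": force on the tool from outside, world axes, zero at the start; "moment": the same for the moment, N m; "grip_width": finger opening in m; "gripper_force": force on a finger pad.
Only numpy, scipy, OpenCV 4.12 (cv2) and the standard library are available. Lean on these libraries where they do the work, as an engineer would, in place of code of your own. Each camera call takes 0.05 s, during which the arm holds its last target. There are 200 camera calls.

### The job

Push the hanging front door of the small plywood box fully shut, then pick up the loose hinge leaf (dark batten with one steel knuckle) and hold its knuckle in the gap between the two knuckles on the door's top edge, so that the three holes line up and a colleague can slide the pin through. Finish while still holding the leaf there, still and carried by the gripper alone, not resting on the box or the door, and leave the pin, the sherds and the spring clamp on the desk where they are.

Things in the scene. Friction and masses are not known exactly. Their poses are not given: they have to be found in the camera images.
- door (a joint): front door of the plywood box, hinged at the bottom. 0 = shut (upright, against a stop), grows as the top comes down towards the robot; starts at 0.45 to 0.8 rad. Stiff hinge, stays where left; closes with 2 to 8 N against a knuckle, pushed along the arc it makes (pushing level rubs and may jam). Panel 12 mm thick, 170 mm wide, top 100 mm above the hinge; the knuckles stand above it.
- door_hinge (a point): middle of the door's bottom hinge line, 12 mm above the desk, at the foot of the door. Turns with the door: its y axis lies along the hinge line (to the left of the box seen by the robot), z points up the panel, x into the box when shut. The box behind is fixed, 130 mm deep, 170 mm wide, its roof 102 mm above the desk.
- door_knuckles (a point): point midway between the two door knuckles, on the axis of their holes; 120 mm above the hinge line on the door's mid-plane (132 mm above the desk when shut). Turns with the door, axes as door_hinge; the hole axis is y. The steel knuckles are tubes of 25 mm outside diameter with 15 mm holes, 24 mm long, with a clear gap of 32 mm between them (this point is the middle of the gap); the door's top edge is 20 mm below the hole axis.
- leaf_grip (a point): centre of the batten of the loose hinge leaf, half-way up (12.5 mm above the desk as it lies flat). Batten 74 mm long (x), 44 mm wide (y), 25 mm high with the steel plate on its top; grip it across the 44 mm. x points to the knuckle, z up. The leaf weighs 0.11 to 0.23 kg; its centre of mass is within 12 mm of this point.
- leaf_knuckle (a point): centre of the loose leaf's single knuckle, on its hole axis, 55 mm ahead (+x) of leaf_grip at the same height, axes as leaf_grip; hole axis y. Tube of 25 mm outside diameter, 15 mm hole, 24 mm long; the batten's front face is 18 mm behind the axis, so the leaf fits level with the batten sticking out in front of the shut door.
- pin: brass hinge pin, 9 mm thick, 95 mm long with a 46 mm dark cross handle, lying on the desk; leave it. Origin under its middle, x along the pin. It and the leaf may lie either side of the box.
- brown_sherd: long brown pottery sherd, 133x75x35 mm, on the right; leave it. Origin under its middle.
- dark_sherd: dark grey sherd, 99x89x19 mm, to the right of and behind the box; leave it. Origin under its middle.
- flat_sherd: flat pale sherd, 106x105x20 mm, on the left; leave it. Origin under its middle.
- spring_clamp: black spring clamp with blue jaw pads, 158x115x26 mm, lying on the left near the robot; leave it. Origin under its middle.
- leaf: the whole loose hinge leaf (see leaf_grip); origin under the middle of its batten, on the desk.
- case: the fixed plywood box with its door; origin on the desk under the middle of the box, x away from the robot, y to the left; the hinge line is 71.5 mm in front (-x) of it.
Mind the look-alikes: they are no part of the job. What is shaped like the leaf but blue, pink or red is not meant.

How it is judged:
By the outcome, as a careful person would: the job done as asked, in the order asked, and still so for the second after the job is handed in, while the arm keeps its last pose, push and grip.
It also fails if it takes over 58 s, if anything falls off the work surface, if the arm or the gripper's body presses on something with over 40 N, if the wrist force passes 120 N, or if a joint passes its speed limit or range.

## Working session

There is one attempt and no reset: what is moved stays moved. The work goes in short steps, Python scripts to look and compute and a tool call to move; the robot and the scene stay as the last step left them, time stands still between calls to the robot, and variables do not carry over. Pictures are saved under pics/ and viewed, at most 10 in all, crops included, and the job is handed in when it is done.

Besides the shell and the picture viewer there is one more tool, called after "Call:" in YAML: its name, and indented under it one key for each argument. jog_arm: Moves the arm, as the interface text tells. Its arguments: {"type":"object","properties":{"series":{"type":"array","items":{"type":"array"}}},"required":["series"]}

```bash
mkdir -p pics; python3 - <<'E'
from rig import readout, viewer, ticket, env
import cv2,json,numpy as np
for n in("side","top"):
    cv2.imwrite(f"pics/{n}0.png",cv2.resize(viewer.camera(n)[:,:,::-1],(800,600),interpolation=cv2.INTER_CUBIC))
    c=viewer.calibration(n);print(n,{k:np.round(v,4).tolist() for k,v in c.items()})
s=readout.read_state();print(s, env.tcp_to_tips)
E
```

```text
side {'fx': 398.4709, 'fy': 398.4709, 'cx': 255.6662, 'cy': 189.6926, 'R': [[-0.9841, -0.1775, 0.0031], [-0.0672, 0.3565, -0.9319], [0.1643, -0.9173, -0.3627]], 't': [0.522, 0.138, 1.2225]}
top {'fx': 391.314, 'fy': 391.314, 'cx': 251.716, 'cy': 188.5436, 'R': [[-0.0258, -0.9997, -0.0006], [-0.9807, 0.0254, -0.1938], [0.1937, -0.0044, -0.981]], 't': [0.0496, 0.523, 1.3623]}
{'t': 0.1, 'joint_pos': array([-7.78816489e+01,  1.03993521e+01,  9.21260063e+01,  6.33912359e-04,
        7.75682053e+01, -1.18193101e+01]), 'joint_vel': array([ 0.03081116,  0.07416081, -0.06054047, -0.01299716,  0.00129064,
        0.00953769]), 'joint_torque': array([ 3.52766856e-04, -4.45874763e+01, -3.52238131e+01, -3.67036691e-04,
        4.14589798e-03, -2.04556994e-05]), 'tcp_pos': array([ 0.2332282 , -0.52506473,  0.25245672]), 'eef_rot': array([[ 9.13988480e-01,  4.05740000e-01, -3.32253367e-04],
       [ 4.05739989e-01, -9.13987147e-01,  1.59887170e-03],
       [ 3.45050895e-04, -1.59615879e-03, -9.99998667e-01]]), 'force': array([ 0.23478759, -0.62717364, -0.74685329]), 'moment': array([ 0.03363522, -0.01136026,  0.00372809]), 'gripper_force': 0.0, 'grip_width': 0.08523505643626375} 0.022
```

View pics/side0.png

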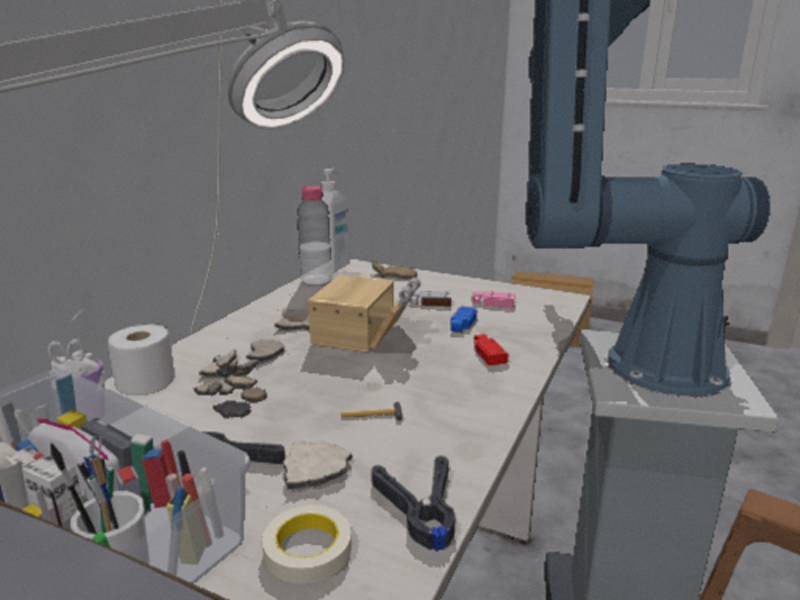

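View pics/top0.png

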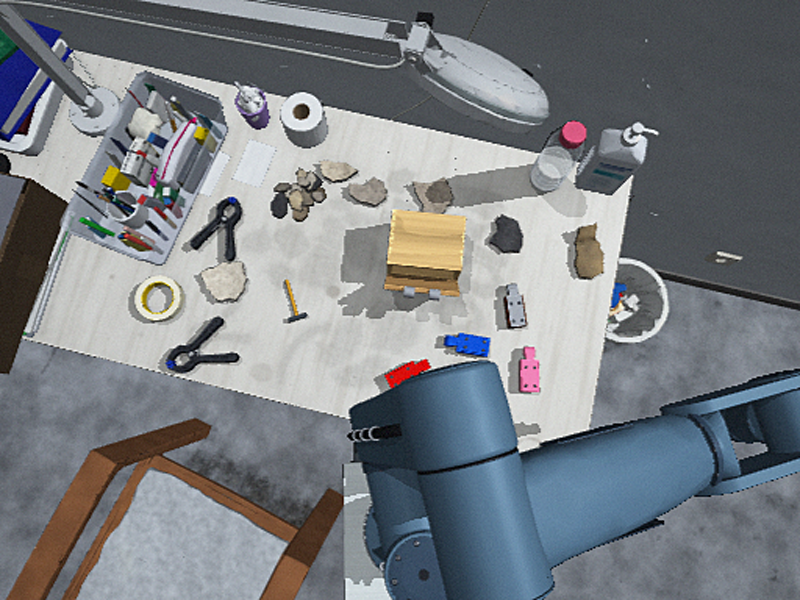

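The top view shows the box at (427,250), door knuckles about (408,292) and (433,293), and four leaf-shaped things: grey/dark (515,305), blue (467,344), pink (529,370), red (408,373). The grey one with the dark batten fits the description. I'll confirm it in an enlarged crop.

```bash
python3 - <<'E'
from rig import viewer
import cv2,numpy as np
a=viewer.camera("top")[125:225,235:345,::-1]; b=viewer.camera("side")[165:240,190:300,::-1]
cv2.imwrite("pics/c1.png",np.hstack([cv2.resize(a,None,fx=6,fy=6,interpolation=cv2.INTER_CUBIC)]))
cv2.imwrite("pics/c2.png",cv2.resize(b,None,fx=7,fy=7,interpolation=cv2.INTER_CUBIC))
E
```

```text
(no output)
```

View pics/c1.png

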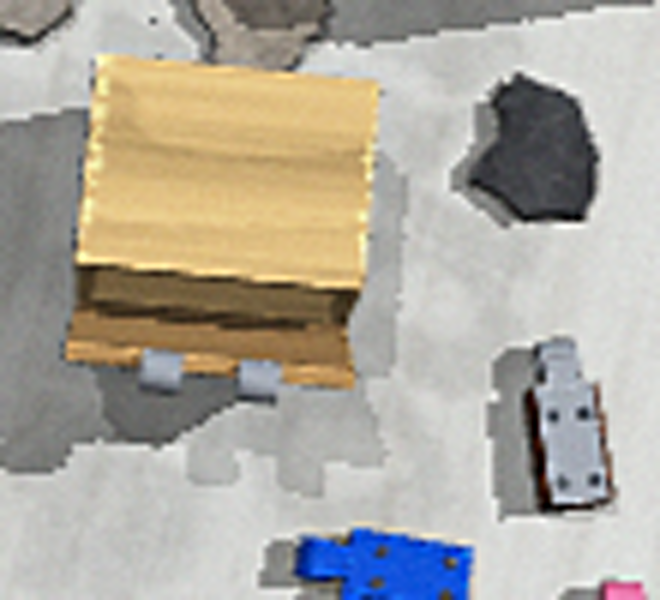

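View pics/c2.png

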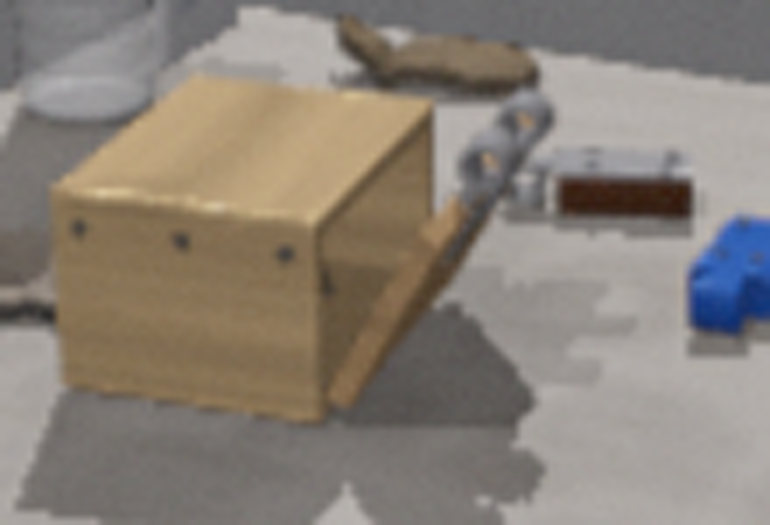

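The crop confirms it: the grey plate on the dark brown batten at crop (573,440) with a single knuckle at (557,360) is the leaf. The blue, pink and red ones are look-alikes. Next I'll fit the poses.

```bash
cat >h.py <<'E'
from rig import readout, viewer, env
import numpy as np, cv2
from scipy.optimize import least_squares
def proj(n,X):
    c=viewer.calibration(n);p=np.asarray(X)@np.array(c['R']).T+c['t']
    return np.c_[c['fx']*p[:,0]/p[:,2]+c['cx'],c['fy']*p[:,1]/p[:,2]+c['cy']]
def T(p): return np.array([235,125])+(np.array(p)+.5)/6-.5
def S(p): return np.array([190,165])+(np.array(p)+.5)/7-.5
def place(x,y,a,L):
    L=np.array(L,float);c,s=np.cos(a),np.sin(a)
    return np.c_[x+c*L[:,0]-s*L[:,1],y+s*L[:,0]+c*L[:,1],L[:,2]]
def door(th,ys,h=.12,d=0): return [[-.0715-h*np.sin(th)+d*np.cos(th),y,.012+h*np.cos(th)+d*np.sin(th)] for y in ys]
E
python3 - <<'E'
from h import *
a,b,r=.065,.085,.102
tl=[[a,b,r],[a,-b,r],[-a,-b,r],[-a,b,r]];tp=[(97,57),(379,82),(362,288),(78,265)]
sl=[[-a,b,r],[a,b,r],[-a,-b,r],[a,-b,r],[-a,b,0],[a,b,0]];sp=[(318,222),(57,188),(432,103),(197,77),(322,418),(65,386)]
def f(p):
    k=door(p[3],[.028,-.028]); ks=door(p[3],[.04,-.016])
    return np.r_[(proj("top",place(*p[:3],tl))-T(tp)).ravel(),(proj("side",place(*p[:3],sl))-S(sp)).ravel(),
     (proj("top",place(*p[:3],k))-T([(162,370),(260,378)])).ravel(),(proj("side",place(*p[:3],ks))-S([(487,163),(525,118)])).ravel()]
q=least_squares(f,[.6,0,0,.6],loss='soft_l1');print("case",q.x[:2],np.degrees(q.x[2:]),np.round(q.fun.reshape(-1,2),1).tolist())
l=[[.037,.022,.025],[.037,-.022,.025],[-.037,-.022,.025],[-.037,.022,.025],[.055,0,.025]]
m=[[.037,.022,0],[-.037,.022,0],[.055,.012,.0125]]
def g(p): return np.r_[(proj("top",place(*p,l))-T([(535,394),(603,388),(612,498),(546,508),(557,358)])).ravel(),
   (proj("side",place(*p,m))-S([(560,213),(692,216),(528,190)])).ravel()]
w=least_squares(g,[.5,-.2,0],loss='soft_l1');print("leaf",w.x[:2],np.degrees(w.x[2]),np.round(w.fun.reshape(-1,2),1).tolist())
s=place(*q.x[:3],door(0,[0])+door(q.x[3],[0]));print("gap shut/now",s)
E
```

```text
case [ 0.6395121  -0.04232485] [-6.93530719 27.12166736] [[0.1, -0.4], [0.5, -0.3], [0.7, 0.7], [-0.3, 0.0], [0.5, 0.3], [-0.6, 0.5], [0.8, -0.3], [-0.3, -0.3], [0.4, 1.9], [-0.1, 1.1], [0.4, 0.1], [0.3, 0.3], [-0.5, 0.8], [-1.0, 1.4]]
leaf [ 0.4829407  -0.25023737] 3.7947677443399894 [[-0.8, -0.6], [-0.3, -0.7], [0.9, 0.8], [-0.1, 0.3], [0.8, 0.1], [-0.3, 0.6], [0.4, 1.1], [-0.1, -0.3]]
gap shut/now [[ 0.56853526 -0.03369132  0.132     ]
 [ 0.51422975 -0.02708568  0.11880486]]
```

Call:
jog_arm:
  series:
    - [[0.878, -0.756, 0], [0, 0, 0], 120]
    - [[0.878, -0.756, 0], [0, 0, 0], 120]
    - [[0.878, -0.756, 0], [0, 0, 0], 120]
    - [[0.878, -0.756, 0], [0, 0, 0], 120]
    - [[0.878, -0.756, 0], [0, 0, 0], 120]

```text
t: 0.62
tcp_pos: [0.2941, -0.3969, 0.2532]
eef_rot: [[0.913, 0.409, 0.0], [0.409, -0.912, 0.001], [0.001, -0.001, -1.0]]
force: [0.2, -0.5, -0.0]
grip_width: 0.0454
gripper_force: 0.0
```

Call:
jog_arm:
  series:
    - [[0.878, -0.756, 0], [0, 0, 0], 120]
    - [[0.878, -0.756, 0], [0, 0, 0], 120]
    - [[0.878, -0.756, 0], [0, 0, 0], 120]
    - [[0.878, -0.756, 0], [0, 0, 0], 120]
    - [[0.878, -0.756, 0], [0, 0, 0], 120]

```text
t: 1.03
tcp_pos: [0.3533, -0.2726, 0.2535]
eef_rot: [[0.913, 0.409, 0.001], [0.409, -0.913, -0.0], [0.0, 0.0, -1.0]]
force: [-0.4, -0.6, -0.4]
grip_width: 0.0451
gripper_force: 0.0
```

Call:
jog_arm:
  series:
    - [[0.878, -0.756, 0], [0, 0, 0], 120]
    - [[0.878, -0.756, 0], [0, 0, 0], 120]
    - [[0.878, -0.756, 0], [0, 0, 0], 120]
    - [[0.878, -0.756, 0], [0, 0, 0], 120]
    - [[0.878, -0.756, 0], [0, 0, 0], 120]

```text
t: 1.45
tcp_pos: [0.4129, -0.1477, 0.2535]
eef_rot: [[0.913, 0.408, 0.001], [0.408, -0.913, -0.0], [0.0, 0.0, -1.0]]
force: [0.2, -0.3, -0.3]
grip_width: 0.0452
gripper_force: 0.0
```

Call:
jog_arm:
  series:
    - [[0.878, -0.756, 0], [0, 0, 1], 120]
    - [[0.878, -0.756, 0], [0, 0, 1], 120]
    - [[0.878, -0.756, 0], [0, 0, 1], 120]
    - [[0.878, -0.756, 0], [0, 0, 1], 120]
    - [[0.878, -0.756, 0], [0, 0, 1], 120]
    - [[0.878, -0.756, 0], [0, 0, 1], 120]
    - [[0.878, -0.756, 0], [0, 0, 1], 120]

```text
t: 2.03
tcp_pos: [0.4716, -0.0247, 0.2531]
eef_rot: [[0.995, -0.103, -0.0], [-0.103, -0.995, -0.001], [-0.0, 0.001, -1.0]]
force: [-0.0, 0.5, -0.5]
grip_width: 0.0451
gripper_force: 0.0
```

Call:
jog_arm:
  series:
    - [[0, 0, 0.5], [0, 0, 0.033], 120]
    - [[0, 0, 1], [0, 0, 0.033], 120]
    - [[0, 0, 1], [0, 0, 0.033], 120]
    - [[0, 0, 1], [0, 0, 0.033], 120]
    - [[0, 0, 1], [0, 0, 0.033], 120]

```text
t: 2.45
tcp_pos: [0.4698, -0.0242, 0.1322]
eef_rot: [[0.992, -0.123, -0.005], [-0.123, -0.992, 0.001], [-0.005, -0.0, -1.0]]
force: [0.0, -0.3, 0.7]
grip_width: 0.0449
gripper_force: 0.0
```

```bash
python3 - <<'E'
from rig import viewer,readout
import cv2,numpy as np
b=viewer.camera("side")[130:240,200:300,::-1]; a=viewer.camera("top")[120:230,235:325,::-1]
cv2.imwrite("pics/c3.png",cv2.resize(np.hstack([b,a]),None,fx=4.2,fy=5.2,interpolation=cv2.INTER_CUBIC))
s=readout.read_state();print(s['tcp_pos'],s['force'])
E
```

```text
[ 0.47282611 -0.02450774  0.13554731] [ 0.4792978  -0.46392757 -0.25583268]
```

View pics/c3.png

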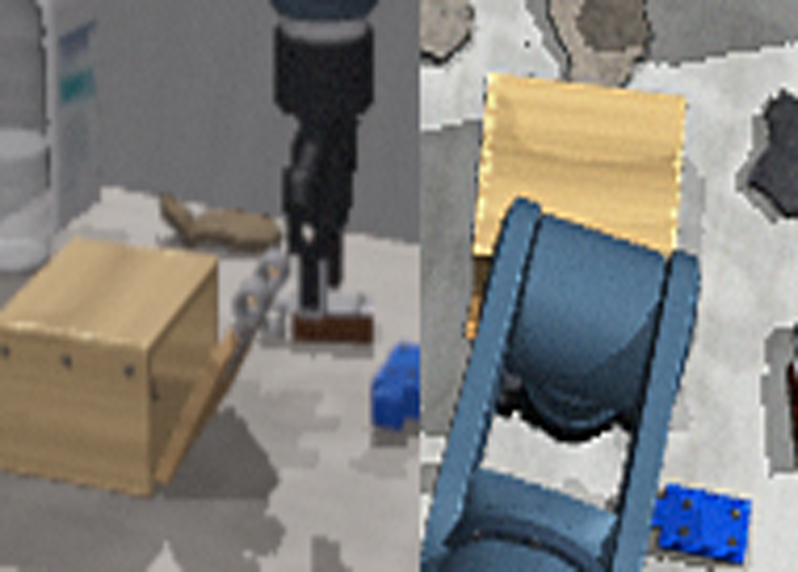

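Left half shows the fingers (tips at ~(310,308)) just in front of the knuckles (248,300) and (270,270). I'll drop 10 mm, approach, then push along the arc.

Call:
jog_arm:
  series:
    - [[0, 0, 0.083], [0, 0, 0], 120]
    - [[0, 0, 0.083], [0, 0, 0], 120]
    - [[0.06, 0, 0.083], [0, 0, 0], 120]
    - [[0.125, 0, 0.083], [0, 0, 0], 120]
    - [[0.125, 0, 0.083], [0, 0, 0], 120]
    - [[0.125, 0, 0.083], [0, 0, 0], 120]

```text
t: 3.05
tcp_pos: [0.4871, -0.0249, 0.1238]
eef_rot: [[0.992, -0.122, 0.001], [-0.122, -0.992, -0.0], [0.001, 0.0, -1.0]]
force: [-0.1, 0.7, 0.3]
grip_width: 0.0454
gripper_force: 0.0
```

Call:
jog_arm:
  series:
    - [[0.025, 0, 0], [0, 0, 0], 120]
    - [[0.08, 0, -0.026], [0, 0, 0], 120]
    - [[0.138, 0, -0.049], [0, 0, 0], 120]
    - [[0.197, 0, -0.068], [0, 0, 0], 120]
    - [[0.256, 0, -0.084], [0, 0, 0], 120]
    - [[0.316, 0, -0.096], [0, 0, 0], 120]
    - [[0.376, 0, -0.104], [0, 0, 0], 120]
    - [[0.376, 0, -0.104], [0, 0, 0], 120]

```text
t: 3.72
tcp_pos: [0.5329, -0.0306, 0.1363]
eef_rot: [[0.992, -0.123, 0.002], [-0.123, -0.992, -0.0], [0.002, -0.0, -1.0]]
force: [0.2, -0.5, -0.0]
grip_width: 0.0451
gripper_force: 0.0
```

Call:
jog_arm:
  series:
    - [[0.02, 0, -0.002], [0, 0, 0], 120]
    - [[0.04, 0, -0.004], [0, 0, 0], 120]
    - [[0.06, 0, -0.005], [0, 0, 0], 120]
    - [[0.08, 0, -0.006], [0, 0, 0], 120]

```text
t: 4.05
tcp_pos: [0.5404, -0.0314, 0.1364]
eef_rot: [[0.992, -0.123, -0.0], [-0.123, -0.992, 0.0], [-0.0, -0.0, -1.0]]
force: [-2.0, 0.5, 2.1]
grip_width: 0.0452
gripper_force: 1.1
```

```bash
python3 - <<'E'
from rig import viewer,readout
import cv2,numpy as np
b=viewer.camera("side")[130:240,200:300,::-1]
cv2.imwrite("pics/c4.png",cv2.resize(b,None,fx=5.2,fy=5.2,interpolation=cv2.INTER_CUBIC))
s=readout.read_state();print(s['tcp_pos'],s['force'])
E
```

```text
[ 0.54091703 -0.0315172   0.13658782] [-1.15734241  0.59287029  0.83952306]
```

View pics/c4.png

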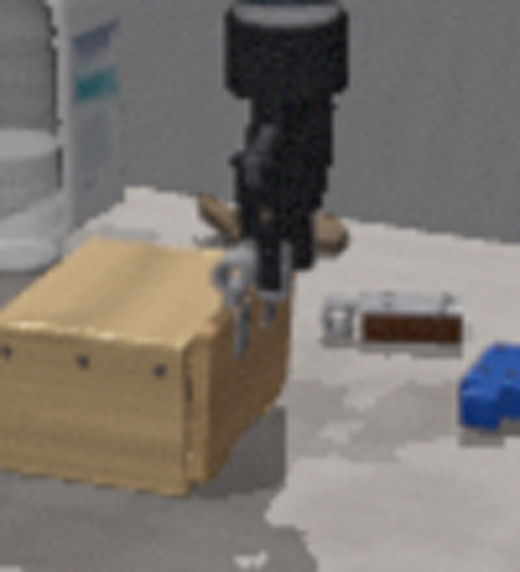

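The door is almost shut: the left knuckle is at about (237,272), right in front of the fingers. I'll keep pushing in small steps until it meets the stop.

Call:
jog_arm:
  series:
    - [[0.015, 0, 0], [0, 0, 0], 120]
    - [[0.03, 0, 0], [0, 0, 0], 120]
    - [[0.04, 0, 0], [0, 0, 0], 120]
    - [[0.04, 0, 0], [0, 0, 0], 120]

```text
t: 4.43
tcp_pos: [0.5456, -0.0321, 0.1366]
eef_rot: [[0.992, -0.123, 0.001], [-0.123, -0.992, -0.0], [0.001, -0.0, -1.0]]
force: [-0.6, 0.9, 0.7]
grip_width: 0.0455
gripper_force: 0.3
```

Call:
jog_arm:
  series:
    - [[0.01, 0, 0], [0, 0, 0], 120]
    - [[0.02, 0, 0], [0, 0, 0], 120]
    - [[0.02, 0, 0], [0, 0, 0], 120]

```text
t: 4.68
tcp_pos: [0.5477, -0.0323, 0.1365]
eef_rot: [[0.992, -0.123, -0.0], [-0.123, -0.992, 0.0], [-0.0, 0.0, -1.0]]
force: [-1.9, -0.1, 1.9]
grip_width: 0.0453
gripper_force: 1.0
```

Call:
jog_arm:
  series:
    - [[0.01, 0, 0], [0, 0, 0], 120]
    - [[0.02, 0, 0], [0, 0, 0], 120]
    - [[0.02, 0, 0], [0, 0, 0], 120]

```text
t: 4.93
tcp_pos: [0.5479, -0.0324, 0.1363]
eef_rot: [[0.992, -0.123, -0.006], [-0.123, -0.992, 0.001], [-0.006, 0.0, -1.0]]
force: [-12.2, 0.3, 8.6]
grip_width: 0.0449
gripper_force: 5.9
```

Call:
jog_arm:
  series:
    - [[0.01, 0, 0], [0, 0, 0], 120]
    - [[0.02, 0, 0], [0, 0, 0], 120]
    - [[0.02, 0, 0], [0, 0, 0], 120]

```text
t: 5.18
tcp_pos: [0.5481, -0.0324, 0.1362]
eef_rot: [[0.992, -0.123, -0.011], [-0.123, -0.992, 0.001], [-0.011, 0.0, -1.0]]
force: [-21.3, 0.8, 16.8]
grip_width: 0.0455
gripper_force: 10.9
```

Call:
jog_arm:
  series:
    - [[-0.15, 0, 0], [0, 0, 0], 120]
    - [[-0.38, 0, 0], [0, 0, 0], 120]
    - [[-0.38, 0, -0.3], [0, 0, 0], 120]
    - [[-0.38, 0, -0.6], [0, 0, 0], 120]
    - [[-0.38, 0, -0.6], [0, 0, 0], 120]

```text
t: 5.6
tcp_pos: [0.5108, -0.0282, 0.2154]
eef_rot: [[0.992, -0.123, 0.012], [-0.122, -0.992, -0.003], [0.012, 0.002, -1.0]]
force: [2.3, 0.3, 1.3]
grip_width: 0.045
gripper_force: 0.0
```

Call:
jog_arm:
  series:
    - [[0, 0.93, 0], [0, 0, -0.36], 0]
    - [[0, 0.93, 0], [0, 0, -0.36], 0]
    - [[0, 0.93, 0], [0, 0, -0.36], 0]
    - [[0, 0.93, 0], [0, 0, -0.36], 0]
    - [[0, 0.93, 0], [0, 0, -0.36], 0]

```text
t: 6.02
tcp_pos: [0.4938, -0.1399, 0.2087]
eef_rot: [[0.998, 0.062, 0.001], [0.062, -0.998, -0.0], [0.001, 0.001, -1.0]]
force: [-0.3, 2.0, 0.1]
grip_width: 0.0855
gripper_force: 0.0
```

Call:
jog_arm:
  series:
    - [[0, 0.9, 0], [0, 0, 0], 0]
    - [[0, 0.9, 0], [0, 0, 0], 0]
    - [[0, 0.9, 0], [0, 0, 0], 0]
    - [[0, 0.9, 0], [0, 0, 0], 0]
    - [[0, 0.9, 0], [0, 0, 0], 0]
    - [[0, 0.9, 0], [0, 0, 0], 0]

```text
t: 6.52
tcp_pos: [0.5007, -0.2444, 0.2081]
eef_rot: [[0.998, 0.066, -0.0], [0.066, -0.998, 0.001], [-0.0, -0.001, -1.0]]
force: [-0.0, 0.1, -0.3]
grip_width: 0.0855
gripper_force: 0.0
```

```bash
python3 - <<'E'
from h import *
b=viewer.camera("side")[165:225,200:300,::-1]; a=viewer.camera("top")[125:205,235:345,::-1]
cv2.imwrite("pics/s5.png",viewer.camera("side")[:,:,::-1])
cv2.imwrite("pics/c5.png",cv2.resize(b,None,fx=8,fy=8,interpolation=cv2.INTER_CUBIC))
cv2.imwrite("pics/c6.png",cv2.resize(a,None,fx=7,fy=7,interpolation=cv2.INTER_CUBIC))
s=readout.read_state();print(s['tcp_pos'],s['eef_rot'][:,0],s['force'],s['grip_width'])
E
```

```text
[ 0.50070553 -0.24420468  0.20845158] [ 9.97737891e-01  6.72242488e-02 -4.65979257e-05] [-0.13035708  0.22514789 -0.555544  ] 0.08554256217561987
```

View pics/c5.png

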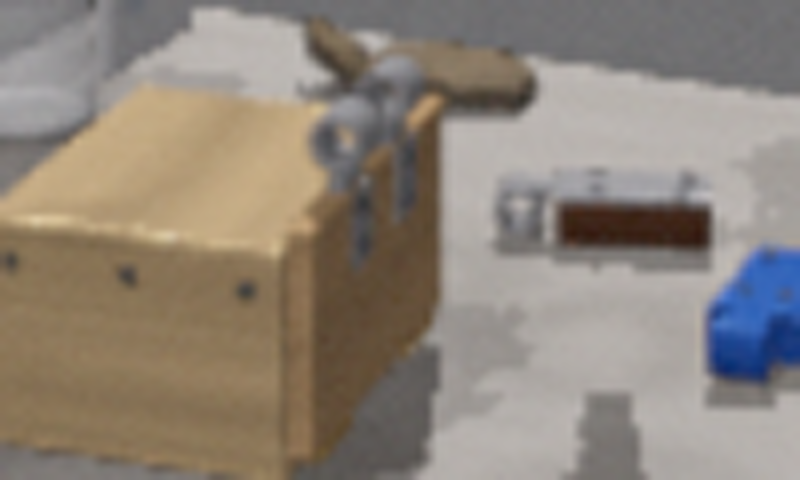

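View pics/c6.png

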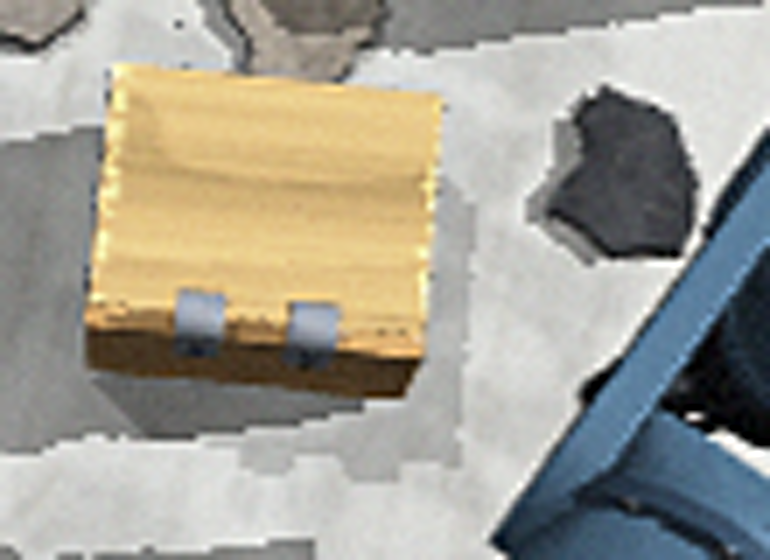

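Side crop: the door lies against the box, left hole at (341,139). Top crop: door strip is parallel to the box, knuckles at (201,318) and (314,331). I'll check the predicted shut position against these.

```bash
python3 - <<'E'
from h import *
C=(0.6395121,-0.04232485,np.radians(-6.935))
t=(proj("top",place(*C,door(0,[.028,-.028])))-[235,125]+.5)*7-.5
s=(proj("side",place(*C,door(0,[.04,-.016])))-[200,165]+.5)*8-.5
print("top",t,"side",s)
tt=lambda p:np.array([235,125])+(np.array(p)+.5)/7-.5
ss=lambda p:np.array([200,165])+(np.array(p)+.5)/8-.5
def f(p): return np.r_[(proj("top",place(*p[:2],C[2],door(0,[.028,-.028])))-tt([(201,318),(314,331)])).ravel(),(proj("side",place(*p[:2],C[2],door(0,[.04])))-ss([(342,137)])).ravel()]
q=least_squares(f,C[:2]);print(q.x,q.fun,place(*q.x[:2],C[2],door(0,[0])))
# leaf refit from c5: batten left face bottom corners + knuckle
m=[[.037,.022,0],[-.037,.022,0],[.037,.022,.0205],[-.037,.022,.0205],[.055,.012,.0125]]
print((proj("side",place(0.48294,-.25024,np.radians(3.8),m))-[200,165]+.5)*8-.5)
E
```

```text
top [[202.91116733 318.17138387]
 [316.71095148 328.71724161]] side [[340.47589573 146.98704692]
 [384.69802533 102.04389587]]
[ 0.63905143 -0.04201832] [ 0.18803283  0.15708242  0.30331719 -0.19330232 -0.06848023  1.29071232] [[ 0.56807454 -0.03338518  0.132     ]]
[[558.0418387  248.67573722]
 [714.1168906  255.71637584]
 [558.71409097 208.51266413]
 [715.5663531  215.38375268]
 [522.51844934 214.87993462]]
```

Call:
jog_arm:
  series:
    - [[-0.151, 0.04, 0], [0, 0, 0], 0]
    - [[-0.151, 0.04, 0.3], [0, 0, 0], 0]
    - [[-0.151, 0.04, 0.6], [0, 0, 0], 0]
    - [[-0.151, 0.04, 0.9], [0, 0, 0], 0]
    - [[-0.151, 0.04, 0.9], [0, 0, 0], 0]
    - [[-0.151, 0.04, 0.9], [0, 0, 0], 0]

```text
t: 7.17
tcp_pos: [0.4816, -0.2499, 0.0992]
eef_rot: [[0.998, 0.066, -0.004], [0.067, -0.998, 0.003], [-0.004, -0.003, -1.0]]
force: [0.9, 0.4, -0.4]
grip_width: 0.0856
gripper_force: 0.0
```

```bash
python3 - <<'E'
from h import *
b=viewer.camera("side")[140:240,230:330,::-1]
cv2.imwrite("pics/c7.png",cv2.resize(b,None,fx=6,fy=6,interpolation=cv2.INTER_CUBIC))
s=readout.read_state();print(s['tcp_pos'],s['eef_rot'][:,0],s['force'])
E
```

```text
[ 0.48315713 -0.25132583  0.1014209 ] [ 9.97796968e-01  6.63416048e-02 -4.31644779e-05] [0.52140973 0.01774065 0.94953764]
```

Call:
jog_arm:
  series:
    - [[0, 0, 0.2], [0, 0, 0], 0]
    - [[0, 0, 0.4], [0, 0, 0], 0]
    - [[0, 0, 0.55], [0, 0, 0], 0]
    - [[0, 0, 0.62], [0, 0, 0], 0]
    - [[0, 0, 0.62], [0, 0, 0], 0]
    - [[0, 0, 0.62], [0, 0, 0], 0]

```text
t: 7.72
tcp_pos: [0.484, -0.2526, 0.028]
eef_rot: [[0.998, 0.066, 0.002], [0.066, -0.998, -0.002], [0.002, 0.002, -1.0]]
force: [-0.5, 0.1, 0.1]
grip_width: 0.0853
gripper_force: 0.0
```

Call:
jog_arm:
  series:
    - [[0, 0, 0], [0, 0, 0], 255]
    - [[0, 0, 0], [0, 0, 0], 255]
    - [[0, 0, 0], [0, 0, 0], 255]
    - [[0, 0, 0], [0, 0, 0], 255]
    - [[0, 0, 0], [0, 0, 0], 255]
    - [[0, 0, 0], [0, 0, 0], 255]
    - [[0, 0, 0], [0, 0, 0], 255]
    - [[0, 0, 0], [0, 0, 0], 255]

```text
t: 8.38
tcp_pos: [0.4835, -0.2525, 0.0275]
eef_rot: [[0.998, 0.065, 0.002], [0.065, -0.998, -0.001], [0.002, 0.002, -1.0]]
force: [-0.8, 0.4, 6.3]
grip_width: 0.0424
gripper_force: 62.1
```

Call:
jog_arm:
  series:
    - [[0, 0, -0.1], [0, 0, 0], 255]
    - [[0, 0, -0.3], [0, 0, 0], 255]
    - [[0, 0, -0.6], [0, 0, 0], 255]
    - [[0, 0, -1], [0, 0, 0], 255]
    - [[0, 0, -1], [0, 0, 0], 255]
    - [[0, 0, -1], [0, 0, 0], 255]
    - [[0, 0, -1], [0, 0, 0], 255]

```text
t: 8.97
tcp_pos: [0.4826, -0.2517, 0.1465]
eef_rot: [[0.998, 0.065, 0.001], [0.065, -0.998, -0.001], [0.001, 0.001, -1.0]]
force: [0.1, 0.0, -1.7]
grip_width: 0.0429
gripper_force: 61.3
```

Call:
jog_arm:
  series:
    - [[0.01, -0.2, 0], [0, 0, 0], 255]
    - [[0.02, -0.45, 0], [0, 0, 0], 255]
    - [[0.023, -0.7, 0], [0, 0, 0], 255]
    - [[0.023, -0.961, 0], [0, 0, 0], 255]
    - [[0.023, -0.961, 0], [0, 0, 0], 255]
    - [[0.023, -0.961, 0], [0, 0, 0], 255]

```text
t: 9.47
tcp_pos: [0.4763, -0.1343, 0.1439]
eef_rot: [[0.998, 0.068, -0.004], [0.068, -0.998, 0.002], [-0.004, -0.003, -1.0]]
force: [0.4, -0.6, -1.4]
grip_width: 0.0425
gripper_force: 61.4
```

Call:
jog_arm:
  series:
    - [[0.01, -0.2, 0], [0, 0, 0.1], 255]
    - [[0.02, -0.45, 0], [0, 0, 0.2], 255]
    - [[0.023, -0.7, 0], [0, 0, 0.3], 255]
    - [[0.023, -0.961, 0], [0, 0, 0.356], 255]
    - [[0.023, -0.961, 0], [0, 0, 0.356], 255]
    - [[0.023, -0.961, 0], [0, 0, 0.356], 255]
    - [[0.023, -0.961, 0], [0, 0, 0.356], 255]
    - [[0.023, -0.961, 0], [0, 0, 0.356], 255]

```text
t: 10.13
tcp_pos: [0.4733, -0.0226, 0.1457]
eef_rot: [[0.993, -0.122, -0.001], [-0.122, -0.993, -0.0], [-0.0, 0.0, -1.0]]
force: [0.3, 0.0, -1.6]
grip_width: 0.0426
gripper_force: 61.6
```

```bash
python3 - <<'E'
from h import *
cv2.imwrite("pics/s7.png",viewer.camera("side")[:,:,::-1]);cv2.imwrite("pics/t7.png",viewer.camera("top")[:,:,::-1])
s=readout.read_state();print(s['tcp_pos'],s['eef_rot'],s['force'],s['grip_width'],s['t'])
E
```

```text
[ 0.47329265 -0.02258066  0.14594586] [[ 9.92491868e-01 -1.22310418e-01 -2.33233574e-04]
 [-1.22310463e-01 -9.92491871e-01 -1.92151366e-04]
 [-2.07980312e-04  2.19235574e-04 -9.99999954e-01]] [-0.36118948 -0.40930587 -1.85705803] 0.04266949694562707 10.2333
```

```bash
python3 - <<'E'
from h import *
i=cv2.imread("pics/s7.png")[160:205,230:290]
cv2.imwrite("pics/c8.png",cv2.resize(i,None,fx=13,fy=13,interpolation=cv2.INTER_CUBIC))
G=np.array([.5683,-.0335,.132]);u=np.array([.9927,-.1207,0]);v=np.array([.1207,.9927,0])
L=np.array([.4733,-.0226,.1459-.015])+.055*u
q=lambda X:(proj("side",[X])[0]-[230,160]+.5)*13-.5
print("door left outer",q(G+.04*v),"leaf hole outer",q(L+.012*v),"1mm fwd",q(L+.012*v+.001*u)-q(L+.012*v),"1mm up",q(L+[0,0,.001])-q(L),"1mm left",q(L+.001*v)-q(L))
print("batten side corners",[q(L+a*u+.022*v+[0,0,z]) for a in(-.018,-.092) for z in(-.0125,.0125)])
E
```

```text
door left outer [164.37201416 304.49797175] leaf hole outer [357.96733031 287.59066632] 1mm fwd [-3.87618666 -0.42240057] 1mm up [ 0.02150508 -3.78096363] 1mm left [-1.1642953   1.30761562]
batten side corners [array([416.12561538, 356.57213117]), array([416.99283358, 260.50491898]), array([710.76411662, 389.69672654]), array([713.80139028, 292.30103268])]
```

View pics/c8.png

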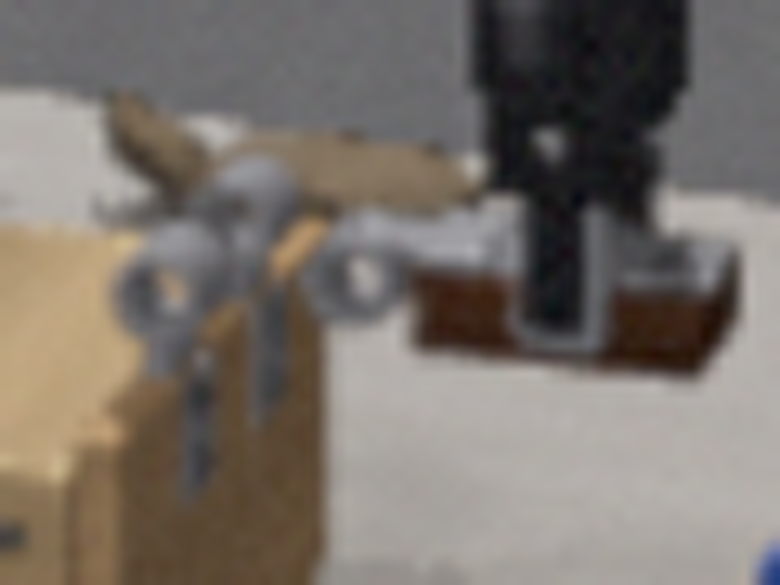

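Side crop: leaf hole at about (360,278), door's left hole at about (166,290). Both sit 10–13 px above the prediction, which is a common calibration bias, so the leaf is right within about 1 mm and needs to go up about 2 mm. Moving in slowly.

Call:
jog_arm:
  series:
    - [[0, -0.005, -0.017], [0, 0, 0], 255]
    - [[0.05, -0.005, -0.017], [0, 0, 0], 255]
    - [[0.1, -0.005, -0.017], [0, 0, 0], 255]
    - [[0.15, -0.005, -0.017], [0, 0, 0], 255]
    - [[0.19, -0.005, -0.017], [0, 0, 0], 255]
    - [[0.23, -0.005, -0.017], [0, 0, 0], 255]
    - [[0.23, -0.005, -0.017], [0, 0, 0], 255]

```text
t: 10.82
tcp_pos: [0.5017, -0.0243, 0.1483]
eef_rot: [[0.993, -0.121, 0.001], [-0.121, -0.993, -0.0], [0.001, 0.0, -1.0]]
force: [-0.1, 0.1, -1.7]
grip_width: 0.0427
gripper_force: 61.6
```

Call:
jog_arm:
  series:
    - [[0.02, 0, 0], [0, 0, 0], 255]
    - [[0.04, 0, 0], [0, 0, 0], 255]
    - [[0.06, 0, 0], [0, 0, 0], 255]
    - [[0.08, 0, 0], [0, 0, 0], 255]
    - [[0.1, 0, 0], [0, 0, 0], 255]
    - [[0.113, 0, 0], [0, 0, 0], 255]
    - [[0.113, 0, 0], [0, 0, 0], 255]
    - [[0.113, 0, 0], [0, 0, 0], 255]

```text
t: 11.48
tcp_pos: [0.5141, -0.0257, 0.1481]
eef_rot: [[0.993, -0.121, -0.0], [-0.121, -0.993, 0.0], [-0.0, 0.0, -1.0]]
force: [-0.6, 0.7, -1.0]
grip_width: 0.0426
gripper_force: 61.6
```

```bash
python3 - <<'E'
from h import *
cv2.imwrite("pics/s9.png",viewer.camera("side")[:,:,::-1]);cv2.imwrite("pics/t9.png",viewer.camera("top")[:,:,::-1])
s=readout.read_state();print(s['tcp_pos'],s['eef_rot'][:,0],s['force'],s['moment'],s['grip_width'],s['t'])
G=np.array([.5688,-.0336,.132]);p=s['tcp_pos'];R=s['eef_rot'];u=np.array([.9927,-.1207,0]);v=np.array([.1207,.9927,0])
L=p+R@[.055,0,.015];print("leaf-gap u,v,z mm",1e3*np.array([(L-G)@u,(L-G)@v,(L-G)[2]]))
a=cv2.imread("pics/s9.png")[165:205,225:275];b=cv2.imread("pics/s5.png")[165:205,225:275]
cv2.imwrite("pics/c9.png",cv2.resize(np.hstack([b[:,:35],a[:,:35]]),None,fx=11,fy=11,interpolation=cv2.INTER_CUBIC))
E
```

```text
[ 0.51395028 -0.02563841  0.14809335] [ 9.92689804e-01 -1.20693385e-01 -2.45170140e-04] [ 0.41447042  0.13821991 -1.29667554] [-0.06965891  0.0255362   0.05006366] 0.04253361440991001 11.5833
leaf-gap u,v,z mm [-0.4133558   1.28395926  1.07986725]
```

View pics/c9.png

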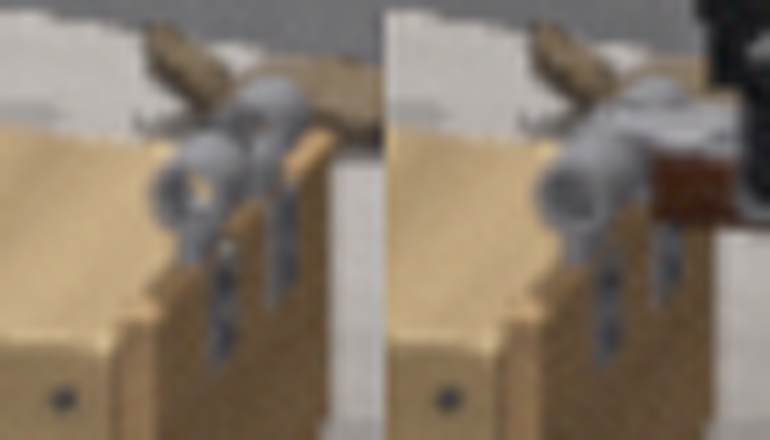

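The leaf knuckle is in the gap without contact. I'll do one numeric check of the relative height and fore/aft position by matching the two ring faces in the earlier picture.

```bash
python3 - <<'E'
from h import *
i=cv2.cvtColor(cv2.imread("pics/s7.png")[160:205,230:290],cv2.COLOR_BGR2GRAY)
g=cv2.resize(i,None,fx=13,fy=13,interpolation=cv2.INTER_CUBIC)
for (r,cx,cy) in((40,360,278),(48,358,278),(32,360,278),(40,350,278)):
    t=g[cy-r:cy+r,cx-r:cx+r]
    m=cv2.matchTemplate(g[220:370,100:250],t,cv2.TM_CCOEFF_NORMED)
    _,v,_,l=cv2.minMaxLoc(m);d=np.array(l)+[100,220]-[cx-r,cy-r]
    e=d-np.array([-193.6,16.9]);print(r,cx,round(v,2),d,"door rel. to prediction: fwd mm",-e[0]/3.88,"up mm",-e[1]/3.8)
E
```

```text
40 360 0.87 [-191   16] door rel. to prediction: fwd mm -0.6701030927835037 up mm 0.23684210526315752
48 358 0.63 [-188   13] door rel. to prediction: fwd mm -1.4432989690721636 up mm 1.0263157894736838
32 360 0.96 [-192   16] door rel. to prediction: fwd mm -0.4123711340206171 up mm 0.23684210526315752
40 350 0.81 [-189   16] door rel. to prediction: fwd mm -1.185567010309277 up mm 0.23684210526315752
```

Call:
jog_arm:
  series:
    - [[-0.003, 0.009, 0.006], [0, 0, 0], 255]
    - [[-0.003, 0.009, 0.006], [0, 0, 0], 255]
    - [[-0.003, 0.009, 0.006], [0, 0, 0], 255]
    - [[-0.003, 0.009, 0.006], [0, 0, 0], 255]
    - [[-0.003, 0.009, 0.006], [0, 0, 0], 255]
    - [[-0.003, 0.009, 0.006], [0, 0, 0], 255]
    - [[-0.003, 0.009, 0.006], [0, 0, 0], 255]
    - [[-0.003, 0.009, 0.006], [0, 0, 0], 255]

```text
t: 12.25
tcp_pos: [0.5136, -0.0267, 0.1475]
eef_rot: [[0.993, -0.121, 0.0], [-0.121, -0.993, -0.0], [0.0, 0.0, -1.0]]
force: [-0.4, 0.1, -1.6]
grip_width: 0.0425
gripper_force: 61.6
```

```bash
python3 - <<'E'
from h import *
import time
s=readout.read_state();print(s['tcp_pos'],s['force'],s['moment'],np.abs(s['joint_vel']).max(),s['t'])
G=np.array([.5683,-.0335,.132]);p=s['tcp_pos'];R=s['eef_rot'];u=np.array([.9927,-.1207,0]);v=np.array([.1207,.9927,0])
L=p+R@[.055,0,.015];print("leaf-gap u,v,z mm",1e3*np.array([(L-G)@u,(L-G)@v,(L-G)[2]]))
# door unmoved? compare door panel/box region with shut picture
a=viewer.camera("side").astype(int);b=cv2.imread("pics/s5.png")[:,:,::-1].astype(int)
print("diff left knuckle/door edge",np.abs(a-b)[175:222,232:246].mean())
E
```

```text
[ 0.51361449 -0.0267201   0.147487  ] [-0.36491779  0.05092431 -1.57035217] [-0.02095809  0.027346   -0.03528465] 0.151600066438841 12.25
leaf-gap u,v,z mm [-0.1029813   0.12901475  0.49087903]
diff left knuckle/door edge 4.6879432624113475
```

```bash
python3 -c "
from rig import ticket
print(ticket.finish_job())"
```

```text
the job is handed in; nothing more can be done
None
```

I pushed the door shut against its stop and handed the job in with the gripper alone holding the leaf's knuckle in the gap. By my estimate the holes line up to within about 1 mm. The force reading shows only the leaf's weight, and I touched none of the things that were to stay put.

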